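# Try out the folding stay of an upholsterer's work box

## Task

The padded lid of the work box has just had a folding stay fitted: try it out. Raise the lid by the steel handle on its front until the stay locks, and let go so that the lid stands on the stay alone; then break the stay at its red grip and ease the lid down until it is fully shut. Feel for the stop and do not strain the stay, never let the lid drop, lift the lid only by its handle, and leave the tools around it where they lie.

Things in the scene. Friction and masses are not known exactly. Their poses are not given: they have to be found in the camera images.
- workbox: Plywood box fixed to the bench, 190 deep (x) x 280 wide (y) x 100 high, lid hinged on its far (+x) rim. Origin: centre of its underside; x points from the handle side to the hinge side, y to the box's left, z up. Below, 'forward' means towards the handle side (-x of the box). The stay is outside its right (-y) wall.
- lid_hinge (a point): Middle of the hinge line (along the box's y), at the top of the far wall: 95 mm behind the box's centre, 100 mm above its underside.
- lid (a joint): Opening of the lid in rad: 0 shut, grows as its front goes up. The stay stops it somewhere from 1.1 to 1.53 (its foot has been set anew: feel for the stop). The lid (190 x 280 x 24 mm, about 0.7 kg, navy padding with cream stripes) falls shut unless it is held or the stay is locked.
- handle_bar (a point): Middle of the handle's bar: round steel bow, 10 mm thick, bar 110 mm long along the box's y, 45 mm clear of the lid's front edge. Shut, it is 235 mm forward of and 8 mm above the hinge line; it circles the hinge line with the lid. It can be pinched from straight above, fingers fore and aft, at every lid angle, and turns between the pads.
- lid_handle: The same steel handle as a part of the lid. Its origin lies on the hinge line, and it turns with the lid.
- stay (a joint): Middle joint of the folding stay in rad: 0 = links in line, positive = folded (about 2.5 with the lid shut); locked = on its stop at -0.20, past the dead centre. At the lid's stop the links come in line and the grip drops rearward through the dead centre by its own weight; ease the lid back some mm and it settles. Let down short of the stop, the stay just folds again.
- stay_bush (a joint): Stretch of the stay's spring bush in m, 0 at rest; 0.0013 either way strains the stay. Past the stop the handle gives way by about 1 mm per 5 N; some 16 N at the handle, 3 mm past the stop, reaches that limit, and so does leaning as hard on the locked lid. A pull of 5 to 8 N is enough to lock.
- stay_grip (a point): Middle of the red grip where the links meet, a round bar, 14 mm thick, 66 mm long along the box's y; this point is 55 mm outside the right wall. Pinch it from above, fingers fore and aft. About 2 N forward and up break the locked stay; then the lid's weight drives the grip forward and down (up to 9 N): hold it from both sides and lead it.
- stay_lower: Lower link of the stay, with the grip and the upper link. Lower link 91.8 mm between centres, upper 87 to 97 (adjustable). Origin: lower pivot, 110 mm forward of the hinge line, 52 +-10 mm below it, on the right wall. Upper pivot: on the lid, 110 mm forward of the hinge line, 8 mm above it when shut. The grip circles the lower pivot, from above and behind it (locked) to straight forward (shut).
- staple_gun: Bright metal staple gun, 165 x 26 x 110 mm, standing on the bench; leave alone. Origin: middle of its underside.
- hammer: Tack hammer, about 280 mm long, red handle, lying on the bench; leave alone. Origin: under its middle.
- staple_case: Flat case of staples, 110 x 75 x 24 mm, on the bench; leave alone. Origin: centre of its underside.

How it is judged:
By the outcome, as a careful person would: the job done as asked, in the order asked, and still so for the second after the job is handed in, with the robot touching nothing.
It also fails if it takes over 72 s, if anything falls off the work surface, if the arm or the gripper's body presses on something with over 40 N, if the wrist force passes 120 N, or if a joint passes its speed limit or range.

## Robot

A 6-joint arm with a two-finger parallel gripper is mounted at the origin on the work surface. World frame = base frame: x ahead of the robot, y to its left, z up, the work surface at z = 0. Lengths are in mm, angles in degrees, forces in N, time in s.
With the tool pointing down it reaches from about 300 to 850 mm from the base axis. Payload 4.2 kg.
Tool frame: the origin (TCP) lies midway between the tips of the shut fingers; the grasp point (between the pads) lies 19 mm behind it (env.hold_point_z is the z of the grasp point in the tool frame, in mm); z points along the fingers, y is the direction in which the jaws open and shut (so a half turn about z gives the same grasp; the last joint's range is limited). The gripper opens to 91 mm and grips with 3 to 60 N. Pads are 32 mm wide; open, the fingers measure 118 mm over their backs; the gripper's body (76 mm by 178 mm) begins 60 mm behind the grasp point.
Start: joints at [73.109, 18.312, 89.639, -0, 72.044, -1.146], TCP at [156.031, 553.442, 213.976] pointing down, gripper open.
Joint ranges: [-177.97, 177.97], [-48.28, 115.42], [12.27, 149.76], [-77.06, 257.06], [2.81, 150.46], [-146.56, 146.56]. Speed limits (degrees/s): [147.25, 147.25, 180, 180, 180, 180].

## Interface

Orientations are given as [roll, pitch, yaw] about the fixed x, y, z axes, in that order (R = Rz(yaw) Ry(pitch) Rx(roll)).
In Python, from workcell import env, grab_frame, camera_params, spotter gives the robot as it stands. The module is installed in compiled form; this text tells all that it offers.
- The arm moves only by the shell command python3 -m jog 'ROWS' [FORCE]. ROWS is text: rows parted by semicolons, each of 7 numbers parted by spaces: the turn, a rotation vector about the world's x, y, z in units of 5 degrees (1.0 is 5 degrees), then the shift along the world's x, y, z in units of 25 mm (1.0 is 25 mm), then the opening, from 0 (shut) to 1 (fully open). A call has 1 to 5 rows; each row is the pose to reach, as a shift and turn from the pose commanded when the call began; what a row does not reach only later rows make up. A row lasts 1/8 s, in which the tool goes at most 62.5 mm and 10.7 degrees, less where a joint would pass 70% of its speed; a pose out of reach is approached as far as the arm can. A call with a gripper value outside its range is refused whole. The fingers move at their own pace and stop on an object; FORCE is the grip in N (left out, the last holds). Time passes only in rows, so rows that repeat a pose let the fingers close. It gives the time, the measured TCP pose, the force and the opening at its end, in the units of the state.
- env.state(): the state, without advancing time (a new reading comes with each control period).
- grab_frame(name): name is "scene" or "top" or "wrist"; returns the picture (400x640x3 uint8, red, green, blue); there is no depth.
- camera_params(name): a dict with "K" (3x3 intrinsics, pixels), "dist" ([k1, k2, p1, p2, k3] as OpenCV has them; the pictures are not rectified), "rvec" (rotation vector, rad) and "tvec" (3), from world to camera coordinates, as OpenCV has them. Camera axes: x right, y down, z forward; pixel columns grow to the right and rows downward; lengths in mm; the calibration is good to about 2 mm. A picture is of the moment at which its call begins: read the wrist's pose just before it. camera_params takes no time and is no camera call; for the wrist camera it gives the pose at the moment of the call.
- env.job_done(): hands the job in, once; it reports no verdict.
Trained networks look in the newest picture that a camera, given by its name, has taken for a name from the list of things; names that differ only in an ending like _2 or _b are one class to them, and where a whole thing is asked for, a point or a joint stands for the part that bears it (a point fixed in the world has none). Each returns a list of dicts, best first, with "conf" (0 to 1); they miss things now and then, are a little off and sometimes report something else, mostly with a low value. They report only what shows in the picture. A call takes as long as a camera call.
- spotter.look_for(query, camera): "box" ([left, top, width, height] in pixels, round what is visible of it).
- spotter.trace(query, camera): "region" (400x640 bool, what is visible of it) and "box" ([left, top, width, height] in pixels, round what is visible of it).
The state is a dict: "time_s": time; "qpos": joint angles; "qvel": joint speeds; "effort": joint torques, N m; "ee_pos": TCP position; "ee_rot": TCP orientation; "force": force on the tool from outside, world axes, zero at the start; "torque": the same for the moment, N m; "gripper_width": finger opening in mm.
Only numpy, scipy, OpenCV 4.12 (cv2) and the standard library are available. Lean on these libraries where they do the work, as an engineer would, in place of code of your own. Each camera call takes 0.05 s, during which the arm holds its last target. There are 200 camera calls.

## Working session

There is one attempt and no reset: what is moved stays moved. The work goes in short steps, Python scripts to look and compute and a shell command to move; the robot and the scene stay as the last step left them, time stands still between calls to the robot, and variables do not carry over. Pictures are saved under pics/ and viewed, about 8 in all and at most 12, crops included, and the job is handed in when it is done.

```bash
mkdir -p pics; ls; python3 - <<'E'
from workcell import env, grab_frame, camera_params, spotter
import cv2,numpy as np
print(env.state(), env.hold_point_z)
ims=[]
for c in ["scene","top"]:
    im=grab_frame(c); ims.append(im)
    p=camera_params(c); print(c,{k:np.round(v,4).tolist() for k,v in p.items()})
    for q in ["workbox","lid_handle","stay_grip","lid"]:
        r=spotter.look_for(q,c); print(q,[(d['box'],round(d['conf'],2)) for d in r[:2]])
cv2.imwrite("pics/a.png",ims[0][:,:,::-1]); cv2.imwrite("pics/b.png",ims[1][:,:,::-1])
E
```

```text
pics
{'time_s': 0.0, 'qpos': array([ 7.31089686e+01,  1.83506982e+01,  8.97061576e+01, -1.66344796e-03,
        7.20426817e+01, -1.14542201e+00]), 'qvel': array([-0.00872896,  0.02220671,  0.02408307,  0.01436683,  0.02961437,
       -0.06751937]), 'effort': array([ 1.89149391e-04, -4.12471497e+01, -2.31970704e+01,  7.26867118e-02,
        4.57176380e-02, -1.53705291e-04]), 'ee_pos': array([155.89428947, 552.94530567, 213.13140755]), 'ee_rot': array([-1.79900451e+02, -4.08552537e-04,  1.64254905e+02]), 'force': array([0.69149968, 0.51886407, 0.85872808]), 'torque': array([-0.00064136, -0.0318994 , -0.003274  ]), 'gripper_width': 91.30702696847392} -18.8
scene {'K': [[392.9256, 0.0, 316.463], [0.0, 392.9256, 200.4097], [0.0, 0.0, 1.0]], 'dist': [-0.0715, 0.0, 0.0, 0.0, 0.0], 'rvec': [1.0509, 2.1712, -1.2194], 'tvec': [333.2088, -114.2517, 1422.2614]}
workbox [([254.5, 191.8, 145.7, 125.2], 0.74), ([185.4, 165.2, 77.3, 36.6], 0.43)]
lid_handle [([335.3, 194.6, 42.0, 20.8], 0.51)]
stay_grip [([277.3, 195.1, 16.4, 2.5], 0.51)]
lid [([254.6, 193.8, 149.9, 84.0], 0.75)]
top {'K': [[505.6561, 0.0, 316.3394], [0.0, 505.6561, 205.0022], [0.0, 0.0, 1.0]], 'dist': [-0.1539, 0.0, 0.0, 0.0, 0.0], 'rvec': [2.1359, -2.1248, 0.1574], 'tvec': [17.2908, 503.9706, 1708.6245]}
workbox [([251.1, 139.4, 114.9, 76.8], 0.8)]
lid_handle [([275.2, 195.5, 44.3, 21.3], 0.52)]
stay_grip [([342.0, 193.5, 22.7, 6.2], 0.67)]
lid [([249.8, 141.6, 89.1, 74.5], 0.67), ([223.3, 242.2, 22.4, 30.4], 0.38)]
```

```bash
python3 - <<'E'
import cv2
a=cv2.imread("pics/a.png");b=cv2.imread("pics/b.png")
import numpy as np
A=cv2.resize(a[170:340,150:420],(800,504),interpolation=cv2.INTER_CUBIC)
cv2.imwrite("pics/a2.png",A)
B=cv2.resize(b[120:270,190:430],(800,500),interpolation=cv2.INTER_CUBIC)
cv2.imwrite("pics/b2.png",B)
E
```

```text
(no output)
```

View pics/b2.png

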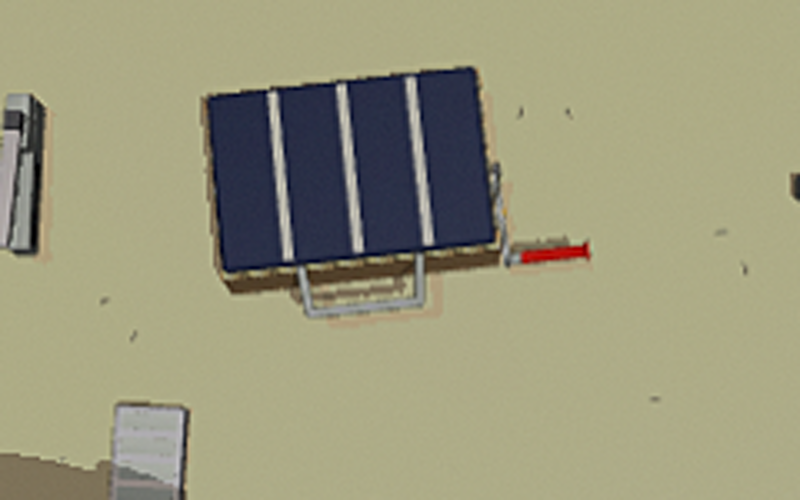

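View pics/a2.png

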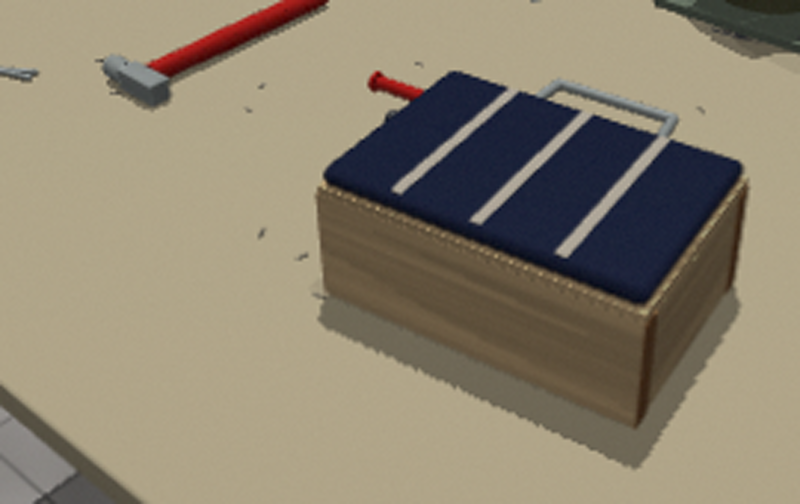

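The top view shows the navy lid (crop corners ≈(208,97),(475,68),(495,243),(225,270)), the handle bar at (308,314)–(422,302) and the red grip at (520,257)–(590,250). In the scene view the tools lie well clear of all of these. Next I turn these pixels into positions.

```bash
cat > h.py <<'E'
import numpy as np,cv2
from workcell import env,grab_frame,camera_params,spotter
def ray(px,cam,p=None):
    p=p or camera_params(cam);K,d,r,t=[np.array(p[k],float) for k in("K","dist","rvec","tvec")]
    u=cv2.undistortPoints(np.array(px,float).reshape(-1,1,2),K,d).reshape(-1,2)
    R=cv2.Rodrigues(r)[0]; return -R.T@t.ravel(), np.c_[u,np.ones(len(u))]@R
def atz(px,z,cam,p=None):
    o,d=ray(px,cam,p); return o+d*((z-o[2])/d[:,2])[:,None]
E
python3 - <<'E'
from h import *
c=lambda L:np.array(L)/3.3333+[190,120]
lid=atz(c([(208,97),(475,68),(495,243),(225,270)]),120,"top")
bar=atz(c([(308,314),(422,302)]),108,"top")
g=atz(c([(508,258),(590,250)]),48,"top")
print(lid.round(1),bar.round(1),g.round(1),sep="\n")
print(np.linalg.norm(np.diff(lid,axis=0),axis=1))
for a in (bar,g): d=a[0]-a[1]; print("yaw of y axis",np.degrees(np.arctan2(-d[0],d[1])),np.linalg.norm(d))
for d in (lid[0]-lid[1],lid[3]-lid[2]): print(np.degrees(np.arctan2(-d[0],d[1])))
cen=lid.mean(0);print("cen",cen)
s=lambda L:np.array(L)/np.array([800/270,504/170])+[150,170]
print(atz(s([(553,85),(675,119)]),108,"scene").round(1))
for q,z in(("staple_gun",50),("hammer",10),("staple_case",24)):
    r=spotter.look_for(q,"top")[:1]
    for d in r: x,y,w,h=d['box']; print(q,d['conf'],atz([(x,y),(x+w,y+h)],z,"top").round())
E
```

```text
[[681.8 236.3 120. ]
 [712.4 -34.5 120. ]
 [531.9 -54.5 120. ]
 [503.6 214.1 120. ]]
[[461.5 131.5 108. ]
 [474.1  17.9 108. ]]
[[ 529.7  -70.    48. ]
 [ 538.5 -155.2   48. ]]
[272.56113154 181.63461954 270.04848229]
yaw of y axis 6.328161815029503 114.23262555991737
yaw of y axis 5.895348890994081 85.58717710613013
6.4630555457782295
6.011084498380747
cen [607.4365317   90.38228308 120.        ]
[[483.4  21.9 108. ]
 [464.2 134.9 108. ]]
staple_gun 0.93 [[693. 471.  50.]
 [524. 410.  50.]]
hammer 0.72 [[ 627. -370.   10.]
 [ 336. -461.   10.]]
staple_case 0.89 [[376. 349.  24.]
 [269. 248.  24.]]
```

```bash
python3 -m jog '0 0 -1.4 1.2 -1.9 0 0.45; 0 0 -2.8 2.5 -3.8 0.1 0.45; 0 0 -4.2 3.8 -5.7 0.1 0.45; 0 0 -5.6 5 -7.6 0.2 0.45; 0 0 -6.8 6.2 -9.5 0.2 0.45' 20; python3 -m jog '0 0 -1.4 1.2 -1.9 0 0.45; 0 0 -2.8 2.5 -3.8 0.1 0.45; 0 0 -4.2 3.8 -5.7 0.1 0.45; 0 0 -5.6 5 -7.6 0.1 0.45; 0 0 -6.8 6.3 -9.5 0.1 0.45';  python3 -m jog '0 0 0 0 0 0 0.45; 0 0 0 0 0 0 0.45'
```

```text
time_s: 1.27
ee_pos: [311.9, 314.6, 219.4]
ee_rot: [179.9, 0.0, 130.1]
force: [1.2, 0.1, 0.1]
gripper_width: 44.3
time_s: 1.9
ee_pos: [469.4, 76.8, 221.8]
ee_rot: [179.9, -0.0, 96.0]
force: [0.9, 0.6, -0.5]
gripper_width: 41.1
time_s: 2.15
ee_pos: [468.1, 78.6, 221.3]
ee_rot: [-180.0, -0.0, 96.2]
force: [-0.6, -0.6, 0.2]
gripper_width: 41.3
```

```bash
python3 - <<'E'
from h import *
p=camera_params("wrist"); im=grab_frame("wrist"); cv2.imwrite("pics/c.png",im[:,:,::-1])
for q in("handle_bar","stay_grip"):
    for d in spotter.trace(q,"wrist")[:1]:
        print(q,d['conf'],d['box'])
        r=d['region'];m=np.argwhere(r).mean(0)[::-1]; print(m,atz([m],108,"wrist",p))
np.save("wp.npy",p,allow_pickle=True)
E
```

```text
handle_bar 0.93 [319.3, 117.9, 66.3, 140.6]
[335.97152429 169.32747069] [[478.27215666  99.61755396 108.        ]]
```

View pics/c.png

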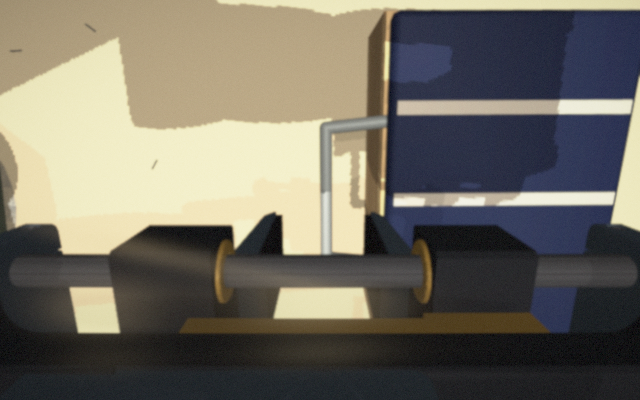

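The wrist view shows the bar running vertically at column ≈326. That is midway between the finger edges (~280 and ~365), and the lid edge is at ≈385.

```bash
python3 - <<'E'
from h import *
p=np.load("wp.npy",allow_pickle=True).item()
P=atz([(326,140),(326,200),(326,245)],108,"wrist",p);print(P.round(1))
u=np.array([np.cos(np.radians(6.2)),np.sin(np.radians(6.2)),0]);v=np.array([-u[1],u[0],0])
print("bar x' (box axis)",P@u,"tcp",env.state()['ee_pos']@u, "bar end y'",atz([(326,124)],108,"wrist",p)@v)
e=atz([(461,0)],0,"wrist",p)
E
```

```text
[[467.5 122.3 108. ]
 [473.   73.  108. ]
 [477.5  33.2 108. ]]
bar x' (box axis) [478.01022439 478.15748334 478.27751364] tcp 473.70409738604087 bar end y' [83.71116827]
```

```bash
python3 -m jog '0 0 0 0.16 0 -2 0.45; 0 0 0 0.16 0 -4 0.45; 0 0 0 0.16 0 -5.3 0.45; 0 0 0 0.16 0 -5.3 0.45;0 0 0 0.16 0 -5.3 0.45' 15; python3 -m jog '0 0 0 0 0 0 0; 0 0 0 0 0 0 0; 0 0 0 0 0 0 0; 0 0 0 0 0 0 0'
```

```text
time_s: 2.92
ee_pos: [473.4, 79.3, 90.3]
ee_rot: [179.9, -0.0, 96.3]
force: [-0.0, -0.4, 0.2]
gripper_width: 41.0
time_s: 3.42
ee_pos: [470.5, 78.2, 89.1]
ee_rot: [-179.8, 0.0, 96.3]
force: [-5.4, -0.5, 5.0]
gripper_width: 9.5
```

```bash
cat > arc.py <<'E'
import numpy as np,sys
a,b,n=map(float,sys.argv[1:4])
f=lambda t:np.array([235*(1-np.cos(t))+8*np.sin(t),235*np.sin(t)+8*(np.cos(t)-1)])
for t in np.linspace(a,b,int(n)+1)[1:]:
    d=f(t)-f(a); print(round(t,3),"rows",np.round(np.array([d[0]*.994,d[0]*.108,d[1]])/25,2),"abs TCP",np.round([470.5+.994*f(t)[0],78.2+.108*f(t)[0],89.1+f(t)[1]],1))
E
python3 arc.py 0 .5 5; python3 arc.py .5 1 5;python3 arc.py 1 1.6 20
for L in 87 97; do python3 - <<E
import numpy as np
for z in(42,52,62):
    t=np.linspace(0,1.6,1601);ux=110*np.cos(t)-8*np.sin(t);uz=110*np.sin(t)+8*np.cos(t)
    D=np.hypot(ux-110,uz+z);print($L,z,t[np.argmax(D>91.8+$L)])
E
done
```

```text
0.1 rows [0.08 0.01 0.94] abs TCP [472.5  78.4 112.5]
0.2 rows [0.25 0.03 1.86] abs TCP [476.7  78.9 135.6]
0.3 rows [0.51 0.06 2.76] abs TCP [483.3  79.6 158.2]
0.4 rows [0.86 0.09 3.64] abs TCP [492.   80.5 180. ]
0.5 rows [1.3  0.14 4.47] abs TCP [502.9  81.7 200.8]
0.6 rows [0.52 0.06 0.78] abs TCP [515.8  83.1 220.4]
0.7 rows [1.11 0.12 1.51] abs TCP [530.6  84.7 238.6]
0.8 rows [1.77 0.19 2.18] abs TCP [547.1  86.5 255.3]
0.9 rows [2.49 0.27 2.77] abs TCP [565.1  88.5 270.2]
1.0 rows [3.27 0.35 3.3 ] abs TCP [584.6  90.6 283.2]
1.03 rows [0.24 0.03 0.14] abs TCP [590.7  91.3 286.7]
1.06 rows [0.49 0.05 0.27] abs TCP [596.8  91.9 290. ]
1.09 rows [0.74 0.08 0.4 ] abs TCP [603.1  92.6 293.2]
1.12 rows [1.   0.11 0.52] abs TCP [609.5  93.3 296.1]
1.15 rows [1.25 0.14 0.63] abs TCP [615.9  94.  298.9]
1.18 rows [1.52 0.16 0.73] abs TCP [622.5  94.7 301.4]
1.21 rows [1.78 0.19 0.83] abs TCP [629.1  95.4 303.8]
1.24 rows [2.05 0.22 0.91] abs TCP [635.7  96.2 306. ]
1.27 rows [2.32 0.25 0.99] abs TCP [642.5  96.9 307.9]
1.3 rows [2.59 0.28 1.06] abs TCP [649.3  97.6 309.7]
1.33 rows [2.86 0.31 1.12] abs TCP [656.1  98.4 311.2]
1.36 rows [3.14 0.34 1.18] abs TCP [663.   99.1 312.6]
1.39 rows [3.41 0.37 1.22] abs TCP [669.9  99.9 313.7]
1.42 rows [3.69 0.4  1.26] abs TCP [676.9 100.6 314.6]
1.45 rows [3.97 0.43 1.29] abs TCP [683.8 101.4 315.4]
1.48 rows [4.25 0.46 1.31] abs TCP [690.8 102.1 315.9]
1.51 rows [4.53 0.49 1.32] abs TCP [697.8 102.9 316.2]
1.54 rows [4.81 0.52 1.32] abs TCP [704.8 103.7 316.2]
1.57 rows [5.09 0.55 1.32] abs TCP [711.9 104.4 316.1]
1.6 rows [5.37 0.58 1.3 ] abs TCP [718.9 105.2 315.8]
87 42 1.365
87 52 1.245
87 62 1.125
97 42 1.5130000000000001
97 52 1.3860000000000001
97 62 1.2590000000000001
```

```bash
python3 -m jog '0 0 0 0.08 0.01 0.94 0; 0 0 0 0.25 0.03 1.86 0; 0 0 0 0.51 0.06 2.76 0; 0 0 0 0.86 0.09 3.64 0; 0 0 0 1.3 0.14 4.47 0'; python3 -m jog '0 0 0 0 0 0 0'
```

```text
time_s: 4.05
ee_pos: [501.1, 81.7, 200.1]
ee_rot: [-179.4, -0.0, 96.3]
force: [-6.8, 0.5, -1.4]
gripper_width: 9.6
time_s: 4.18
ee_pos: [501.7, 81.8, 201.2]
ee_rot: [-179.6, -0.0, 96.3]
force: [-8.6, 0.9, 0.7]
gripper_width: 9.5
```

```bash
python3 -m jog '0 0 0 0.4 0.06 0.78 0; 0 0 0 0.99 0.12 1.51 0; 0 0 0 1.65 0.19 2.18 0; 0 0 0 2.37 0.27 2.77 0; 0 0 0 3.15 0.35 3.3 0'; python3 -m jog '0 0 0 0 0 0 0;0 0 0 0 0 0 0'
```

```text
time_s: 4.8
ee_pos: [581.3, 91.0, 285.0]
ee_rot: [-179.7, -0.1, 96.3]
force: [-5.8, 1.4, 4.5]
gripper_width: 9.3
time_s: 5.05
ee_pos: [582.1, 91.1, 285.1]
ee_rot: [-179.9, -0.1, 96.3]
force: [-6.7, 0.2, 8.2]
gripper_width: 9.6
```

```bash
cat > fit.py <<'E'
import numpy as np
from scipy.optimize import least_squares
P=np.array([[470.5,78.2,89.1],[501.7,81.8,201.2],[582.1,91.1,285.1]])
s=(P-P[0])@[.994,.108,0]; z=P[:,2]
r=least_squares(lambda h:np.hypot(s-h[0],z-h[1])-235.14,[235,81])
print(r.x,r.fun,np.arctan2(z-r.x[1],r.x[0]-s)-np.arctan2(8,235))
E
python3 fit.py
```

```text
[235.23702141  84.47585191] [ 0.14246639 -0.24980061  0.14229419] [-0.01437454  0.48602884  0.98709407]
```

```bash
python3 arc.py .987 1.107 5; python3 -m jog '0 0 0 -0.06 0 0.1 0; 0 0 0 0.14 0.02 0.22 0; 0 0 0 0.34 0.04 0.33 0; 0 0 0 0.54 0.07 0.43 0; 0 0 0 0.74 0.09 0.53 0'; python3 -m jog '0 0 0 0 0 0 0'; python3 arc.py 1.09 1.24 6
```

```text
1.011 rows [0.19 0.02 0.12] abs TCP [586.8  90.8 284.5]
1.035 rows [0.39 0.04 0.23] abs TCP [591.7  91.4 287.3]
1.059 rows [0.59 0.06 0.33] abs TCP [596.6  91.9 289.9]
1.083 rows [0.79 0.09 0.43] abs TCP [601.6  92.4 292.4]
1.107 rows [0.99 0.11 0.53] abs TCP [606.7  93.  294.9]
time_s: 5.68
ee_pos: [602.6, 93.4, 296.9]
ee_rot: [180.0, -0.0, 96.3]
force: [-2.1, 3.1, 0.4]
gripper_width: 9.6
time_s: 5.8
ee_pos: [602.8, 93.3, 296.9]
ee_rot: [179.9, -0.0, 96.3]
force: [-2.2, 3.2, 0.7]
gripper_width: 9.3
1.115 rows [0.21 0.02 0.1 ] abs TCP [608.4  93.2 295.6]
1.14 rows [0.43 0.05 0.19] abs TCP [613.8  93.8 298. ]
1.165 rows [0.64 0.07 0.28] abs TCP [619.2  94.4 300.2]
1.19 rows [0.86 0.09 0.36] abs TCP [624.7  94.9 302.2]
1.215 rows [1.08 0.12 0.44] abs TCP [630.2  95.5 304.2]
1.24 rows [1.31 0.14 0.51] abs TCP [635.7  96.2 306. ]
```

```bash
cat > g.py <<'E'
import numpy as np
from workcell import env
import sys
S=[env.state() for _ in range(1)]; s=S[0]; F=s['force'];p=s['ee_pos']
sx=(p-[470.5,78.2,0])@[.994,.108,0]; th=np.arctan2(p[2]-84.5,235.2-sx)
f=F@[.994,.108,0]
t=f*np.sin(th)+F[2]*np.cos(th); r=-f*np.cos(th)+F[2]*np.sin(th)
print("th %.4f tang %.1f rad %.1f R %.1f t %.2f"%(th-.034,t,r,np.hypot(p[2]-84.5,235.2-sx),s['time_s']))
sys.exit(t< -float(sys.argv[1]) if len(sys.argv)>1 else 0)
E
L=4.5
python3 g.py && python3 -m jog '0 0 0 0.09 0.01 0.04 0;0 0 0 0.17 0.02 0.09 0;0 0 0 0.17 0.02 0.09 0' >/dev/null && python3 g.py $L && 
python3 -m jog '0 0 0 0.09 0.01 0.04 0;0 0 0 0.17 0.02 0.08 0;0 0 0 0.17 0.02 0.08 0' >/dev/null && python3 g.py $L && 
python3 -m jog '0 0 0 0.09 0.01 0.04 0;0 0 0 0.17 0.02 0.08 0;0 0 0 0.17 0.02 0.08 0' >/dev/null && python3 g.py $L && 
python3 -m jog '0 0 0 0.09 0.01 0.04 0;0 0 0 0.18 0.02 0.07 0;0 0 0 0.18 0.02 0.07 0' >/dev/null && python3 g.py $L && 
python3 -m jog '0 0 0 0.09 0.01 0.03 0;0 0 0 0.18 0.02 0.07 0;0 0 0 0.18 0.02 0.07 0' >/dev/null && python3 g.py $L && 
python3 -m jog '0 0 0 0.09 0.01 0.03 0;0 0 0 0.18 0.02 0.06 0;0 0 0 0.18 0.02 0.06 0' >/dev/null && python3 g.py $L
```

```text
th 1.0890 tang -1.4 rad 1.5 R 235.7 t 5.80
th 1.1074 tang -0.9 rad 1.7 R 235.7 t 6.17False
```

```bash
sed -i 's/sys.exit(\(.*\))$/sys.exit(int(\1))/' g.py; L=4.5
python3 -m jog '0 0 0 0.09 0.01 0.04 0;0 0 0 0.17 0.02 0.08 0;0 0 0 0.17 0.02 0.08 0' >/dev/null && python3 g.py $L && 
python3 -m jog '0 0 0 0.09 0.01 0.04 0;0 0 0 0.17 0.02 0.08 0;0 0 0 0.17 0.02 0.08 0' >/dev/null && python3 g.py $L && 
python3 -m jog '0 0 0 0.09 0.01 0.04 0;0 0 0 0.18 0.02 0.07 0;0 0 0 0.18 0.02 0.07 0' >/dev/null && python3 g.py $L && 
python3 -m jog '0 0 0 0.09 0.01 0.03 0;0 0 0 0.18 0.02 0.07 0;0 0 0 0.18 0.02 0.07 0' >/dev/null && python3 g.py $L && 
python3 -m jog '0 0 0 0.09 0.01 0.03 0;0 0 0 0.18 0.02 0.06 0;0 0 0 0.18 0.02 0.06 0' >/dev/null && python3 g.py $L &&
python3 -m jog '0 0 0 0.09 0.01 0.03 0;0 0 0 0.18 0.02 0.06 0;0 0 0 0.18 0.02 0.06 0' >/dev/null && python3 g.py $L &&
python3 -m jog '0 0 0 0.09 0.01 0.03 0;0 0 0 0.18 0.02 0.06 0;0 0 0 0.18 0.02 0.06 0' >/dev/null && python3 g.py $L
```

```text
th 1.1276 tang -1.2 rad 0.6 R 235.8 t 6.55
th 1.1472 tang 0.0 rad 0.1 R 235.8 t 6.92
th 1.1677 tang -0.2 rad 0.6 R 235.8 t 7.30
th 1.1884 tang -0.6 rad -0.1 R 235.9 t 7.67
th 1.2087 tang -0.7 rad 0.1 R 235.9 t 8.05
th 1.2287 tang -0.9 rad 0.4 R 235.9 t 8.43
th 1.2491 tang 0.2 rad 0.6 R 235.9 t 8.80
```

```bash
L=3.5
python3 -m jog '0 0 0 0.09 0.01 0.03 0;0 0 0 0.18 0.02 0.05 0;0 0 0 0.18 0.02 0.05 0' >/dev/null && python3 g.py $L && 
python3 -m jog '0 0 0 0.09 0.01 0.03 0;0 0 0 0.18 0.02 0.05 0;0 0 0 0.18 0.02 0.05 0' >/dev/null && python3 g.py $L && 
python3 -m jog '0 0 0 0.09 0.01 0.02 0;0 0 0 0.18 0.02 0.05 0;0 0 0 0.18 0.02 0.05 0' >/dev/null && python3 g.py $L && 
python3 -m jog '0 0 0 0.09 0.01 0.02 0;0 0 0 0.18 0.02 0.04 0;0 0 0 0.18 0.02 0.04 0' >/dev/null && python3 g.py $L && 
python3 -m jog '0 0 0 0.09 0.01 0.02 0;0 0 0 0.18 0.02 0.04 0;0 0 0 0.18 0.02 0.04 0' >/dev/null && python3 g.py $L &&
python3 -m jog '0 0 0 0.09 0.01 0.02 0;0 0 0 0.18 0.02 0.04 0;0 0 0 0.18 0.02 0.04 0' >/dev/null && python3 g.py $L &&
python3 -m jog '0 0 0 0.09 0.01 0.01 0;0 0 0 0.18 0.02 0.03 0;0 0 0 0.18 0.02 0.03 0' >/dev/null && python3 g.py $L
```

```text
th 1.2696 tang 0.5 rad 0.9 R 235.9 t 9.18
th 1.2845 tang -3.7 rad 0.6 R 235.9 t 9.55
```

```bash

python3 -m jog '0 0 0 0.05 0.005 0.013 0;0 0 0 0.05 0.005 0.013 0' && python3 g.py 5.5 && 
python3 -m jog '0 0 0 0.04 0.005 0.01 0;0 0 0 0.04 0.005 0.01 0' && python3 g.py 5.5; python3 - <<'E'
from h import *
im=grab_frame("scene");cv2.imwrite("pics/d.png",cv2.resize(im[120:280,200:440],(800,533),interpolation=cv2.INTER_CUBIC)[:,:,::-1])
im=grab_frame("top");cv2.imwrite("pics/e.png",im[:,:,::-1])
for c in("top","scene"):print([(d['conf'],d['box']) for d in spotter.look_for("stay_grip",c)])
E
```

```text
time_s: 9.8
ee_pos: [646.6, 97.9, 313.2]
ee_rot: [-179.8, 0.0, 96.3]
force: [-3.9, 3.9, -0.2]
gripper_width: 9.3
th 1.2882 tang -3.4 rad 0.7 R 235.9 t 9.80
time_s: 10.05
ee_pos: [647.2, 98.0, 313.3]
ee_rot: [-179.7, 0.0, 96.3]
force: [-4.7, 4.0, -0.7]
gripper_width: 9.9
th 1.2909 tang -4.2 rad 0.3 R 235.9 t 10.05
[(0.66, [338.3, 138.1, 24.0, 22.8])]
[]
```

View pics/d.png

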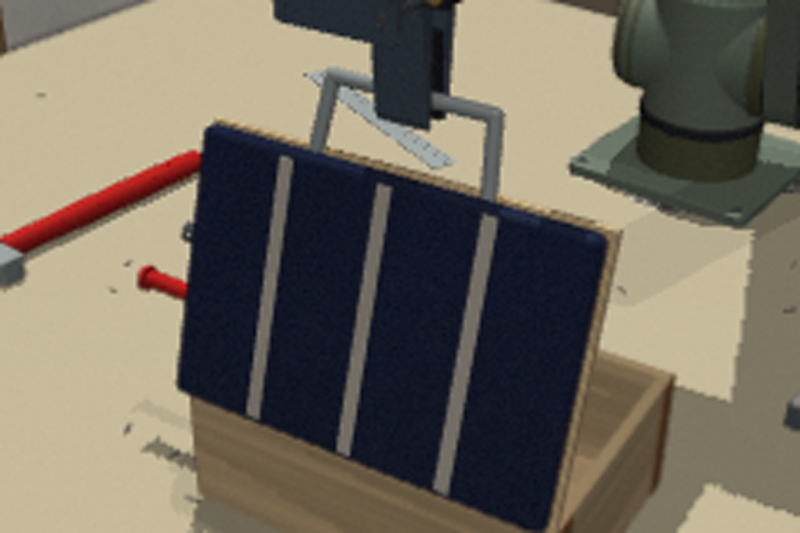

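The lid is raised and the stay's red grip is visible at crop (145,275)–(185,290). To tell whether it is past dead centre, I work out where the grip lies in the stay plane.

```bash
cat > grip.py <<'E'
from h import *
u=np.array([.994,.108,0]);v=np.array([-.108,.994,0])
def aty(px,yb,cam):   # box coords relative to hinge: forward, up ; yb rel. box centre
    o,d=ray(px,cam);t=(24.2+yb-o@v)/(d@v);P=o+d*t[:,None]
    return np.c_[711.3-P@u,P[:,2]-100]
for L in(90,):
  for z in(42,47,52,57,62):
    for th in(1.275,1.285):
      ux=110*np.cos(th)-8*np.sin(th);uz=110*np.sin(th)+8*np.cos(th);dx,dz=ux-110,uz+z;D=np.hypot(dx,dz)
      M=np.array([110,-z])+np.array([dx,dz])*91.8/D
      print("lowerpivot -%d th %.3f needL %.1f grip-straight fwd,up"%(z,th,D-91.8),M.round(1))
E
python3 - <<'E'
from grip import *
print("scene end",aty([(200+145/3.333,120+275/3.333)],-228,"scene"))
for d in spotter.trace("stay_grip","scene")[:1]:print(d['box'])
grab_frame("top")
for d in spotter.trace("stay_grip","top")[:1]:
    a=np.argwhere(d['region'])[:,::-1];print(len(a),d['conf'],d['box']); print([ (P:=atz([a.mean(0)],z,"top"), 711.3-P@u, P@v-24.2) for z in (115,125,135)])
b=cv2.imread("pics/e.png");cv2.imwrite("pics/e2.png",cv2.resize(b[110:240,270:430],(738,600),interpolation=cv2.INTER_CUBIC))
E
```

```text
lowerpivot -42 th 1.275 needL 80.5 grip-straight fwd,up [64.4 37.7]
lowerpivot -42 th 1.285 needL 81.3 grip-straight fwd,up [64.  37.5]
lowerpivot -47 th 1.275 needL 84.9 grip-straight fwd,up [65.5 33.3]
lowerpivot -47 th 1.285 needL 85.6 grip-straight fwd,up [65.2 33.1]
lowerpivot -52 th 1.275 needL 89.3 grip-straight fwd,up [66.6 28.9]
lowerpivot -52 th 1.285 needL 90.0 grip-straight fwd,up [66.2 28.7]
lowerpivot -57 th 1.275 needL 93.7 grip-straight fwd,up [67.6 24.4]
lowerpivot -57 th 1.285 needL 94.4 grip-straight fwd,up [67.3 24.2]
lowerpivot -62 th 1.275 needL 98.1 grip-straight fwd,up [68.6 20. ]
lowerpivot -62 th 1.285 needL 98.8 grip-straight fwd,up [68.3 19.8]
scene end [[62.73197137 24.55810828]]
[240.3, 188.3, 21.0, 16.1]
105 0.54 [336.9, 146.0, 27.0, 13.9]
[(array([[665.35241965, -88.0494229 , 115.        ]]), array([59.44903255]), array([-183.57918769])), (array([[662.668796  , -87.55367517, 125.        ]]), array([62.0630137]), array([-182.79658309])), (array([[659.98517234, -87.05792744, 135.        ]]), array([64.67699485]), array([-182.01397849]))]
```

View pics/e2.png

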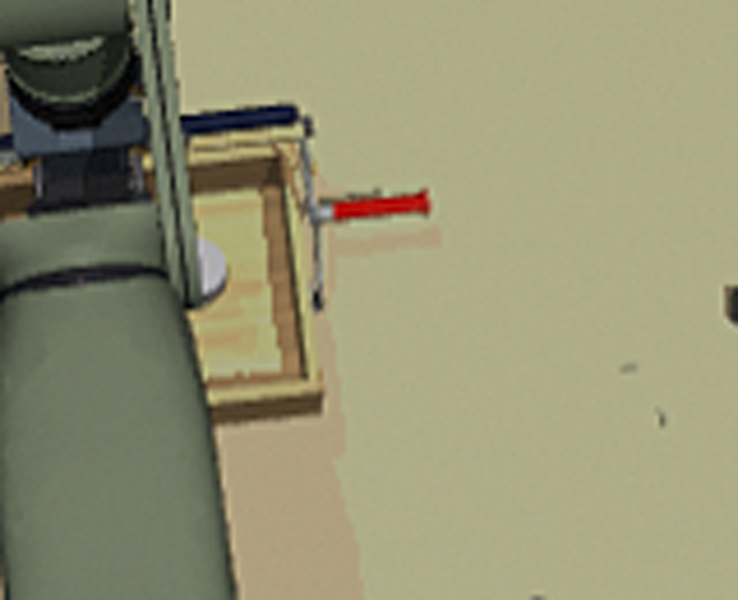

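```bash

python3 -m jog '0 0 0 0.05 0.005 0.013 0;0 0 0 0.05 0.005 0.013 0' >/dev/null&& python3 g.py 6 && 
python3 -m jog '0 0 0 0.05 0.005 0.013 0;0 0 0 0.05 0.005 0.013 0;0 0 0 0.05 0.005 0.013 0'>/dev/null && python3 g.py 6; echo ease
python3 -m jog '0 0 0 -0.06 -0.006 -0.015 0;0 0 0 -0.06 -0.006 -0.015 0;0 0 0 -0.06 -0.006 -0.015 0' >/dev/null;python3 g.py
python3 -m jog '0 0 0 -0.06 -0.006 -0.015 0;0 0 0 -0.06 -0.006 -0.015 0;0 0 0 -0.06 -0.006 -0.015 0' >/dev/null;python3 g.py
python3 -m jog '0 0 0 -0.06 -0.006 -0.015 0;0 0 0 -0.06 -0.006 -0.015 0;0 0 0 -0.06 -0.006 -0.015 0' >/dev/null;python3 g.py
python3 -m jog '0 0 0 -0.06 -0.006 -0.015 0;0 0 0 -0.06 -0.006 -0.015 0;0 0 0 -0.06 -0.006 -0.015 0' >/dev/null;python3 g.py
python3 -m jog '0 0 0 -0.06 -0.006 -0.015 0;0 0 0 -0.06 -0.006 -0.015 0;0 0 0 -0.06 -0.006 -0.015 0' >/dev/null;python3 g.py
python3 -m jog '0 0 0 -0.06 -0.006 -0.015 0;0 0 0 -0.06 -0.006 -0.015 0;0 0 0 -0.06 -0.006 -0.015 0' >/dev/null;python3 g.py
```

```text
th 1.2941 tang -4.7 rad 1.6 R 235.9 t 10.65
th 1.2968 tang -6.6 rad 1.2 R 235.9 t 11.03
ease
th 1.2932 tang -5.1 rad 1.6 R 236.0 t 11.40
th 1.2893 tang -3.5 rad 0.5 R 235.9 t 11.78
th 1.2847 tang -2.1 rad 1.0 R 236.0 t 12.15
th 1.2792 tang -1.9 rad 0.2 R 235.9 t 12.53
th 1.2750 tang -1.9 rad -1.1 R 236.0 t 12.90
th 1.2712 tang 0.3 rad -2.1 R 236.0 t 13.28
```

```bash

python3 -m jog '0 0 0 -0.06 -0.006 -0.015 0;0 0 0 -0.06 -0.006 -0.015 0;0 0 0 -0.06 -0.006 -0.015 0' >/dev/null;python3 g.py
python3 -m jog '0 0 0 -0.06 -0.006 -0.015 0;0 0 0 -0.06 -0.006 -0.015 0;0 0 0 -0.06 -0.006 -0.015 0' >/dev/null;python3 g.py
python3 - <<'E'
from grip import *
b=grab_frame("top");cv2.imwrite("pics/f.png",cv2.resize(b[110:240,270:430],(738,600),interpolation=cv2.INTER_CUBIC)[:,:,::-1])
for d in spotter.trace("stay_grip","top")[:1]:
    a=np.argwhere(d['region'])[:,::-1];print(d['conf'],d['box'],a.mean(0))
grab_frame("scene")
for d in spotter.trace("stay_grip","scene")[:1]:print(d['box'])
E
```

```text
th 1.2670 tang 2.7 rad -2.6 R 236.0 t 13.65
th 1.2638 tang 4.3 rad -2.2 R 236.0 t 14.03
lowerpivot -42 th 1.275 needL 80.5 grip-straight fwd,up [64.4 37.7]
lowerpivot -42 th 1.285 needL 81.3 grip-straight fwd,up [64.  37.5]
lowerpivot -47 th 1.275 needL 84.9 grip-straight fwd,up [65.5 33.3]
lowerpivot -47 th 1.285 needL 85.6 grip-straight fwd,up [65.2 33.1]
lowerpivot -52 th 1.275 needL 89.3 grip-straight fwd,up [66.6 28.9]
lowerpivot -52 th 1.285 needL 90.0 grip-straight fwd,up [66.2 28.7]
lowerpivot -57 th 1.275 needL 93.7 grip-straight fwd,up [67.6 24.4]
lowerpivot -57 th 1.285 needL 94.4 grip-straight fwd,up [67.3 24.2]
lowerpivot -62 th 1.275 needL 98.1 grip-straight fwd,up [68.6 20. ]
lowerpivot -62 th 1.285 needL 98.8 grip-straight fwd,up [68.3 19.8]
0.68 [337.7, 134.9, 25.8, 23.8] [348.80327869 153.31147541]
```

View pics/f.png

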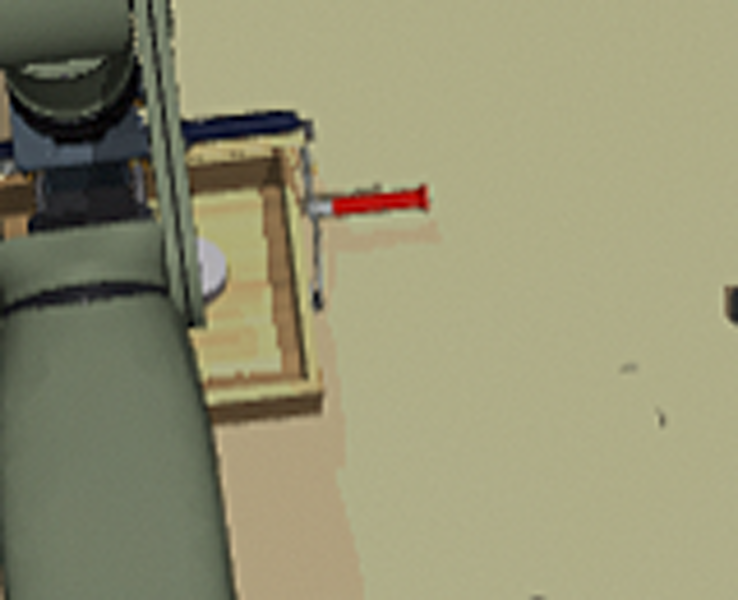

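The grip has gone rearward and the lid now resists being lowered (+4.3 N), so the stay is locked. I take the load off the handle, then let go.

```bash
sed -i '/^for L/,$d' grip.py
python3 -m jog '0 0 0 0.06 0.006 0.015 0;0 0 0 0.12 0.012 0.03 0;0 0 0 0.12 0.012 0.03 0' >/dev/null;python3 g.py
python3 -m jog '0 0 0 0 0 0 0.15;0 0 0 0 0 0 0.25;0 0 0 0 0 0 0.4;0 0 0 0 0 0 0.4'
python3 -m jog '0 0 0 0 0 0.6 0.4;0 0 0 0 0 1.6 0.4;0 0 0 0 0 2.8 0.4;0 0 0 0 0 3.2 0.4'
python3 - <<'E'
from grip import *
grab_frame("top");
for q in("stay_grip","lid"):
  for d in spotter.trace(q,"top")[:1]:print(q,d['conf'],d['box'])
E
```

```text
th 1.2700 tang 0.5 rad -1.9 R 236.0 t 14.60
time_s: 15.1
ee_pos: [642.2, 97.2, 312.3]
ee_rot: [180.0, 0.0, 96.2]
force: [-0.5, 0.2, 0.1]
gripper_width: 36.1
time_s: 15.6
ee_pos: [642.8, 97.6, 395.3]
ee_rot: [179.7, -0.0, 96.3]
force: [0.4, -0.5, 0.4]
gripper_width: 36.9
stay_grip 0.55 [338.7, 147.2, 21.8, 11.1]
lid 0.72 [243.2, 134.1, 91.0, 18.4]
```

```bash

python3 -m jog '0 0 0 0.2 -2 0 0.55;0 0 0 0.45 -4.2 0 0.55;0 0 0 0.7 -6.5 0 0.55;0 0 0 0.9 -8.5 0 0.55;0 0 0 1.06 -9.64 0 0.55' >/dev/null
python3 -m jog '0 0 0 0 0 -1.5 0.55;0 0 0 0 0 -3 0.55;0 0 0 0 0 -4.5 0.55;0 0 0 0 0 -5.5 0.55;0 0 0 0 0 -5.5 0.55' 
python3 - <<'E'
from grip import *
p=camera_params("wrist");im=grab_frame("wrist");cv2.imwrite("pics/g.png",im[:,:,::-1])
np.save("wp.npy",p,allow_pickle=True)
print("cam",ray([(320,200)],"wrist",p),env.state()['ee_pos'],env.state()['qpos'])
for d in spotter.trace("stay_grip","wrist")[:1]:
    a=np.argwhere(d['region'])[:,::-1];print(d['conf'],d['box'],a.mean(0))
E
```

```text
time_s: 17.0
ee_pos: [667.0, -143.1, 250.9]
ee_rot: [-179.6, -0.1, 96.3]
force: [0.7, 0.8, 0.2]
gripper_width: 50.3
cam (array([662.46357256, -76.59517496, 422.50915229]), array([[ 0.01251723, -0.24647259, -0.96914013]])) [ 668.09500565 -143.29242344  253.21038348] [-1.30701122e+01  2.75319769e+01  6.95207749e+01  8.34007969e-04
  8.31374726e+01 -1.93259493e+01]
0.74 [275.9, 48.7, 133.5, 133.0] [342.86800276 102.14789219]
```

View pics/g.png

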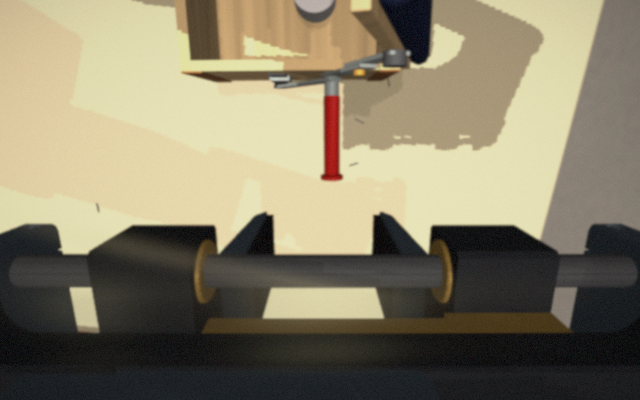

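```bash
python3 - <<'E'
from grip import *
p=np.load("wp.npy",allow_pickle=True).item()
for z in(115,120,125,130):
    P=atz([(332,85),(331.5,97),(331,178)],z,"wrist",p); print(z,"x'",P@u,"y'",P@v)
# top & scene joint triangulation
o1,d1=ray([(331,178)],"wrist",p); o2,d2=ray([(200+145/3.333,120+275/3.333)],"scene")
A=np.c_[d1[0],-d2[0]];t=np.linalg.lstsq(A,o2-o1,rcond=None)[0];a,b=o1+d1[0]*t[0],o2+d2[0]*t[1];print(a,b,a@u,a@v)
E
```

```text
115 x' [655.82465371 655.47212123 655.49903718] y' [-126.74798872 -136.41124673 -205.67637974]
120 x' [655.73346713 655.38666672 655.41314502] y' [-127.08836364 -136.59450019 -204.73340439]
125 x' [655.64228055 655.3012122  655.32725286] y' [-127.42873857 -136.77775364 -203.79042904]
130 x' [655.55109397 655.21575769 655.2413607 ] y' [-127.7691135  -136.9610071  -202.84745369]
[ 673.47051001 -131.15661145  128.63711619] [ 670.53474161 -128.19458002  127.977215  ] 655.2647729103697 -203.10448685897433
```

```bash

python3 -m jog '1.2 0.13 0 0 0 0 0.55;2.38 0.26 0 0 0 0 0.55;2.38 0.26 0 0.1 0.5 -1.4 0.55;2.38 0.26 0 0.15 0.95 -2.75 0.55;2.38 0.26 0 0.15 0.95 -2.75 0.55' 
python3 -m jog '0 0 0 0 0.2 -1 0.55;0 0 0 -0.07 0.42 -2 0.55;0 0 0 -0.07 0.66 -3.13 0.55;0 0 0 -0.07 0.66 -3.13 0.55;0 0 0 -0.07 0.66 -3.13 0.55'
python3 - <<'E'
from grip import *
p=camera_params("wrist");im=grab_frame("wrist")
b=grab_frame("top")
cv2.imwrite("pics/i.png",np.hstack([cv2.resize(im,(480,300)),cv2.resize(b[110:240,290:430],(320,300))])[:,:,::-1])
E
```

```text
time_s: 17.73
ee_pos: [671.7, -119.0, 184.6]
ee_rot: [-179.8, -12.0, 96.3]
force: [0.8, -0.9, 0.4]
gripper_width: 50.2
time_s: 18.35
ee_pos: [672.4, -103.9, 110.3]
ee_rot: [179.8, -11.9, 96.3]
force: [0.5, -1.0, -0.0]
gripper_width: 50.2
```

View pics/i.png

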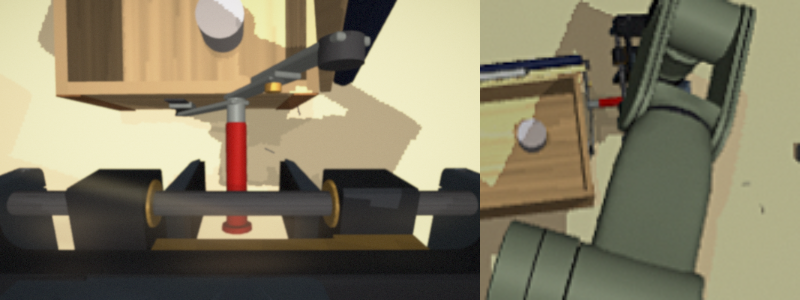

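The wrist view shows the red grip (col ≈236) between the pads (203–283), about 2 mm forward of the middle, with clearance to the wall and lid. I shift slightly and close.

```bash

python3 -m jog '0 0 0 -0.08 0.01 -0.1 0.55;0 0 0 -0.08 0.01 -0.1 0.55;0 0 0 -0.08 0.01 -0.1 0.3;0 0 0 -0.08 0.01 -0.1 0.1;0 0 0 -0.08 0.01 -0.1 0' 35
python3 -m jog '0 0 0 0 0 0 0;0 0 0 0 0 0 0'
```

```text
time_s: 19.08
ee_pos: [668.8, -103.0, 105.2]
ee_rot: [180.0, -12.0, 96.3]
force: [0.4, 0.1, -0.6]
gripper_width: 22.8
time_s: 19.32
ee_pos: [668.5, -103.1, 105.2]
ee_rot: [-180.0, -12.0, 96.3]
force: [-1.0, -0.9, 0.6]
gripper_width: 13.1
```

```bash
cat > down.py <<'E'
import numpy as np,sys
from scipy.optimize import brentq
pf=np.array([110,float(sys.argv[1])]);a,b,n=map(float,sys.argv[2:5])
def up(t): return np.array([110*np.cos(t)-8*np.sin(t),110*np.sin(t)+8*np.cos(t)])
L=np.linalg.norm(up(1.279)-pf)-91.8
g=lambda d:pf+91.8*np.array([np.sin(np.radians(d)),np.cos(np.radians(d))])
def lid(d):
    ts=np.linspace(-.05,1.29,3000);f=np.array([np.linalg.norm(up(t)-g(d))-L for t in ts])
    i=np.where(np.diff(np.sign(f)))[0];return ts[i].round(3)
print("L",L,"shut chk")
for d in np.linspace(a,b,int(n)+1)[1:]:
    e=g(d)-g(a);print("%.1f"%d,(np.array([-.994*e[0],-.108*e[0],e[1]])/25).round(2),"lid",lid(d),"tcp",np.round([668.5-.994*(g(d)-g(-34.6))[0],-103.1-.108*(g(d)-g(-34.6))[0],105.2+(g(d)-g(-34.6))[1]],1))
E
for s in "-34.6 -14.6 5" "-14.6 10.4 5" "10.4 35.4 5" "35.4 60.4 5" "60.4 90.4 6"; do python3 down.py -51.8 $s; done
```

```text
L 89.37354442085156 shut chk
-30.6 [-0.21 -0.02  0.14] lid [1.277] tcp [ 663.1 -103.7  108.7]
-26.6 [-0.44 -0.05  0.26] lid [1.277] tcp [ 657.5 -104.3  111.7]
-22.6 [-0.67 -0.07  0.37] lid [1.267] tcp [ 651.8 -104.9  114.4]
-18.6 [-0.91 -0.1   0.46] lid [1.248] tcp [ 645.8 -105.6  116.6]
-14.6 [-1.15 -0.13  0.53] lid [1.221] tcp [ 639.7 -106.2  118.5]
L 89.37354442085156 shut chk
-9.6 [-0.31 -0.03  0.07] lid [1.18] tcp [ 631.9 -107.1  120.2]
-4.6 [-0.63 -0.07  0.11] lid [1.131] tcp [ 624.  -107.9  121.1]
0.4 [-0.95 -0.1   0.12] lid [1.077] tcp [ 616.  -108.8  121.4]
5.4 [-1.26 -0.14  0.1 ] lid [1.019] tcp [ 608.1 -109.7  121. ]
10.4 [-1.58 -0.17  0.06] lid [0.956] tcp [ 600.2 -110.5  119.9]
L 89.37354442085156 shut chk
15.4 [-0.31 -0.03 -0.07] lid [0.89] tcp [ 592.5 -111.4  118.1]
20.4 [-0.61 -0.07 -0.17] lid [0.821] tcp [ 584.9 -112.2  115.7]
25.4 [-0.91 -0.1  -0.29] lid [0.749] tcp [ 577.5 -113.   112.6]
30.4 [-1.19 -0.13 -0.44] lid [0.675] tcp [ 570.5 -113.7  108.8]
35.4 [-1.46 -0.16 -0.62] lid [0.599] tcp [ 563.8 -114.5  104.5]
L 89.37354442085156 shut chk
40.4 [-0.25 -0.03 -0.2 ] lid [0.521] tcp [ 557.5 -115.2   99.5]
45.4 [-0.48 -0.05 -0.41] lid [0.439] tcp [ 551.7 -115.8   94.1]
50.4 [-0.7  -0.08 -0.65] lid [0.355] tcp [ 546.4 -116.4   88.2]
55.4 [-0.89 -0.1  -0.91] lid [0.267] tcp [ 541.6 -116.9   81.8]
60.4 [-1.06 -0.12 -1.18] lid [0.174] tcp [ 537.3 -117.4   75. ]
L 89.37354442085156 shut chk
65.4 [-0.15 -0.02 -0.29] lid [0.072] tcp [ 533.7 -117.7   67.9]
70.4 [-0.26 -0.03 -0.58] lid [-0.05] tcp [ 530.7 -118.1   60.4]
75.4 [-0.36 -0.04 -0.89] lid [] tcp [ 528.4 -118.3   52.8]
80.4 [-0.43 -0.05 -1.2 ] lid [] tcp [ 526.7 -118.5   44.9]
85.4 [-0.46 -0.05 -1.52] lid [] tcp [ 525.7 -118.6   37. ]
90.4 [-0.48 -0.05 -1.84] lid [] tcp [ 525.4 -118.6   29. ]
```

```bash

python3 -m jog '0 0 0 -0.1 -0.01 0.07 0;0 0 0 -0.21 -0.02 0.14 0;0 0 0 -0.33 -0.04 0.2 0;0 0 0 -0.44 -0.05 0.26 0;0 0 0 -0.44 -0.05 0.26 0' 30
python3 -m jog '0 0 0 -0.12 -0.01 0.06 0;0 0 0 -0.23 -0.02 0.11 0;0 0 0 -0.35 -0.04 0.16 0;0 0 0 -0.47 -0.05 0.2 0;0 0 0 -0.47 -0.05 0.2 0'
```

```text
time_s: 19.95
ee_pos: [657.8, -104.3, 112.1]
ee_rot: [180.0, -12.0, 96.3]
force: [2.3, 0.2, -2.3]
gripper_width: 13.3
time_s: 20.58
ee_pos: [646.2, -105.7, 117.5]
ee_rot: [179.9, -11.9, 96.3]
force: [3.4, -0.1, 3.0]
gripper_width: 13.3
```

```bash

python3 -m jog '0 0 0 -0.12 -0.01 0.04 0;0 0 0 -0.24 -0.03 0.08 0;0 0 0 -0.4 -0.04 0.12 0;0 0 0 -0.56 -0.06 0.15 0;0 0 0 -0.71 -0.08 0.17 0'
python3 -m jog '0 0 0 -0.16 -0.02 0.02 0;0 0 0 -0.32 -0.03 0.03 0;0 0 0 -0.48 -0.05 0.03 0;0 0 0 -0.64 -0.07 0.03 0;0 0 0 -0.79 -0.09 0.02 0'
```

```text
time_s: 21.2
ee_pos: [627.6, -107.6, 120.9]
ee_rot: [-180.0, -12.0, 96.3]
force: [2.2, -2.0, 3.1]
gripper_width: 13.3
time_s: 21.82
ee_pos: [607.7, -109.6, 121.0]
ee_rot: [-179.9, -12.0, 96.2]
force: [0.4, -1.2, 0.2]
gripper_width: 13.2
```

```bash
for s in "5.4 17.9 5" "17.9 30.4 5" "30.4 42.9 5" "42.9 52.9 5" "52.9 60.4 5" "60.4 67.9 5"; do python3 down.py -51.4 $s; done
```

```text
L 89.02160260231942 shut chk
7.9 [-0.16 -0.02 -0.02] lid [0.987] tcp [ 604.1 -110.1  120.6]
10.4 [-0.32 -0.03 -0.04] lid [0.955] tcp [ 600.2 -110.5  119.9]
12.9 [-0.47 -0.05 -0.08] lid [0.922] tcp [ 596.3 -110.9  119.1]
15.4 [-0.63 -0.07 -0.12] lid [0.889] tcp [ 592.5 -111.4  118.1]
17.9 [-0.78 -0.08 -0.16] lid [0.855] tcp [ 588.6 -111.8  117. ]
L 89.02160260231942 shut chk
20.4 [-0.15 -0.02 -0.05] lid [0.82] tcp [ 584.9 -112.2  115.7]
22.9 [-0.3  -0.03 -0.11] lid [0.784] tcp [ 581.2 -112.6  114.2]
25.4 [-0.44 -0.05 -0.18] lid [0.748] tcp [ 577.5 -113.   112.6]
27.9 [-0.59 -0.06 -0.25] lid [0.711] tcp [ 574.  -113.4  110.8]
30.4 [-0.73 -0.08 -0.33] lid [0.674] tcp [ 570.5 -113.7  108.8]
L 89.02160260231942 shut chk
32.9 [-0.14 -0.01 -0.08] lid [0.636] tcp [ 567.1 -114.1  106.7]
35.4 [-0.27 -0.03 -0.17] lid [0.597] tcp [ 563.8 -114.5  104.5]
37.9 [-0.4  -0.04 -0.27] lid [0.559] tcp [ 560.6 -114.8  102.1]
40.4 [-0.52 -0.06 -0.37] lid [0.519] tcp [ 557.5 -115.2   99.5]
42.9 [-0.64 -0.07 -0.48] lid [0.479] tcp [ 554.6 -115.5   96.9]
L 89.02160260231942 shut chk
44.9 [-0.09 -0.01 -0.09] l
[... 287 characters left out ...]
85. ]
L 89.02160260231942 shut chk
54.4 [-0.06 -0.01 -0.08] lid [0.283] tcp [ 542.5 -116.8   83.1]
55.9 [-0.11 -0.01 -0.16] lid [0.256] tcp [ 541.1 -116.9   81.1]
57.4 [-0.16 -0.02 -0.24] lid [0.228] tcp [ 539.8 -117.1   79.1]
58.9 [-0.21 -0.02 -0.32] lid [0.2] tcp [ 538.6 -117.2   77.1]
60.4 [-0.26 -0.03 -0.4 ] lid [0.171] tcp [ 537.3 -117.4   75. ]
L 89.02160260231942 shut chk
61.9 [-0.05 -0.01 -0.08] lid [0.142] tcp [ 536.2 -117.5   72.9]
63.4 [-0.09 -0.01 -0.17] lid [0.111] tcp [ 535.1 -117.6   70.7]
64.9 [-0.13 -0.01 -0.26] lid [0.079] tcp [ 534.1 -117.7   68.6]
66.4 [-0.17 -0.02 -0.34] lid [0.046] tcp [ 533.1 -117.8   66.4]
67.9 [-0.21 -0.02 -0.43] lid [0.01] tcp [ 532.1 -117.9   64.2]
```

```bash

python3 -m jog '0 0 0 -0.16 -0.02 -0.02 0;0 0 0 -0.32 -0.03 -0.04 0;0 0 0 -0.47 -0.05 -0.08 0;0 0 0 -0.63 -0.07 -0.12 0;0 0 0 -0.78 -0.08 -0.16 0'
python3 -m jog '0 0 0 -0.15 -0.02 -0.05 0;0 0 0 -0.3 -0.03 -0.11 0;0 0 0 -0.44 -0.05 -0.18 0;0 0 0 -0.59 -0.06 -0.25 0;0 0 0 -0.73 -0.08 -0.33 0'
python3 -m jog '0 0 0 -0.14 -0.01 -0.08 0;0 0 0 -0.27 -0.03 -0.17 0;0 0 0 -0.4 -0.04 -0.27 0;0 0 0 -0.52 -0.06 -0.37 0;0 0 0 -0.64 -0.07 -0.48 0'
```

```text
time_s: 22.45
ee_pos: [588.4, -111.7, 117.2]
ee_rot: [-180.0, -12.0, 96.3]
force: [0.0, -0.8, -0.9]
gripper_width: 13.0
time_s: 23.08
ee_pos: [570.2, -113.6, 108.9]
ee_rot: [-180.0, -12.0, 96.3]
force: [-0.6, 0.2, -1.9]
gripper_width: 13.6
time_s: 23.7
ee_pos: [554.3, -115.3, 96.8]
ee_rot: [-180.0, -12.0, 96.3]
force: [-2.4, 0.3, -3.1]
gripper_width: 13.1
```

Tracking is within 0.5 mm of the predicted arc. The last part goes slower.

```bash

python3 -m jog '0 0 0 -0.09 -0.01 -0.09 0;0 0 0 -0.18 -0.02 -0.18 0;0 0 0 -0.27 -0.03 -0.28 0;0 0 0 -0.35 -0.04 -0.37 0;0 0 0 -0.43 -0.05 -0.47 0'
python3 -m jog '0 0 0 -0.06 -0.01 -0.08 0;0 0 0 -0.11 -0.01 -0.16 0;0 0 0 -0.16 -0.02 -0.24 0;0 0 0 -0.21 -0.02 -0.32 0;0 0 0 -0.26 -0.03 -0.4 0'
python3 - <<'E'
from grip import *
im=grab_frame("scene");cv2.imwrite("pics/j.png",cv2.resize(im[120:300,200:440],(800,600),interpolation=cv2.INTER_CUBIC)[:,:,::-1])
E
```

```text
time_s: 24.32
ee_pos: [543.7, -116.6, 85.2]
ee_rot: [-180.0, -12.0, 96.3]
force: [-2.8, -1.1, -4.3]
gripper_width: 13.1
time_s: 24.95
ee_pos: [537.2, -117.5, 75.2]
ee_rot: [-180.0, -12.0, 96.3]
force: [-3.6, -0.8, -5.0]
gripper_width: 13.2
```

View pics/j.png

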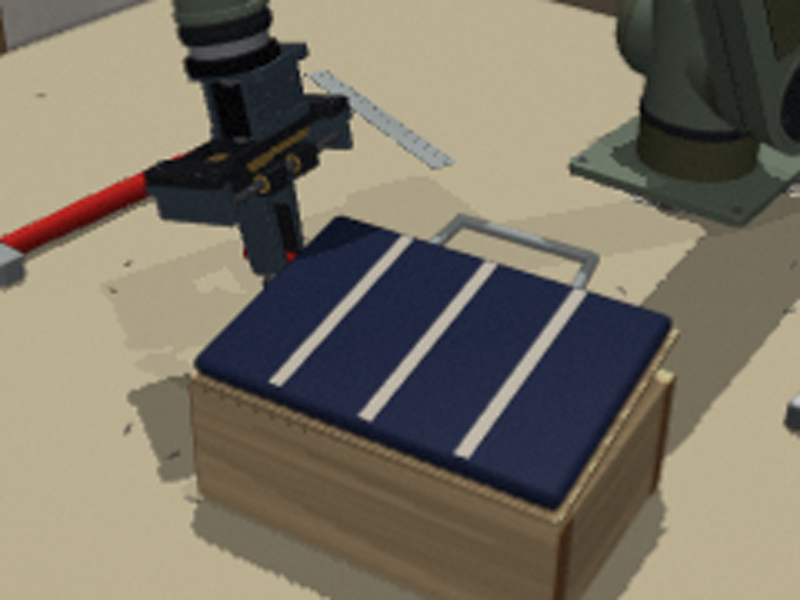

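The lid is nearly shut, with a small gap showing at crop (670,370). This fits the predicted 0.17 rad. I go on slowly.

```bash

python3 -m jog '0 0 0 -0.02 0 -0.04 0;0 0 0 -0.05 -0.01 -0.08 0;0 0 0 -0.07 -0.01 -0.13 0;0 0 0 -0.09 -0.01 -0.17 0;0 0 0 -0.11 -0.01 -0.22 0'
python3 -m jog '0 0 0 -0.02 0 -0.04 0;0 0 0 -0.04 -0.01 -0.08 0;0 0 0 -0.06 -0.01 -0.12 0;0 0 0 -0.06 -0.01 -0.12 0' 
python3 -m jog '0 0 0 -0.01 0 -0.03 0;0 0 0 -0.02 0 -0.06 0;0 0 0 -0.03 0 -0.09 0;0 0 0 -0.03 0 -0.09 0'
```

```text
time_s: 25.62
ee_pos: [534.5, -117.8, 69.8]
ee_rot: [-180.0, -12.0, 96.3]
force: [-6.2, -0.4, -5.4]
gripper_width: 12.9
time_s: 26.12
ee_pos: [533.1, -117.9, 66.7]
ee_rot: [-180.0, -12.0, 96.3]
force: [-4.7, 0.0, -6.3]
gripper_width: 13.7
time_s: 26.62
ee_pos: [532.2, -118.0, 64.4]
ee_rot: [-180.0, -12.0, 96.3]
force: [-4.8, -0.1, -7.2]
gripper_width: 13.2
```

```bash
cat > gz.py <<'E'
import sys
from workcell import env
s=env.state();print(s['time_s'],s['ee_pos'].round(1),s['force'].round(1));sys.exit(int(s['force'][2]>-1.5))
E
J='python3 -m jog'
python3 -m jog '0 0 0 -0.01 0 -0.02 0;0 0 0 -0.01 0 -0.04 0;0 0 0 -0.02 0 -0.06 0;0 0 0 -0.02 0 -0.06 0'>/dev/null; python3 gz.py &&
python3 -m jog '0 0 0 -0.01 0 -0.02 0;0 0 0 -0.01 0 -0.04 0;0 0 0 -0.02 0 -0.06 0;0 0 0 -0.02 0 -0.06 0'>/dev/null && python3 gz.py &&
python3 -m jog '0 0 0 -0.01 0 -0.02 0;0 0 0 -0.01 0 -0.04 0;0 0 0 -0.02 0 -0.06 0;0 0 0 -0.02 0 -0.06 0'>/dev/null && python3 gz.py &&
python3 -m jog '0 0 0 -0.01 0 -0.02 0;0 0 0 -0.01 0 -0.04 0;0 0 0 -0.02 0 -0.06 0;0 0 0 -0.02 0 -0.06 0'>/dev/null && python3 gz.py
```

```text
27.125 [ 532.2 -118.1   63.9] [-6.1 -0.9 -2.6]
27.625 [ 532.2 -118.2   63.3] [-6.7 -0.7  2.6]
```

```bash

python3 -m jog '0 0 0 -0.08 -0.01 0 0;0 0 0 -0.08 -0.01 0 0;0 0 0 -0.08 -0.01 0 0'
python3 -m jog '0 0 0 0 0 0 0.2;0 0 0 0 0 0 0.4;0 0 0 0 0 0 0.55;0 0 0 0 0 0 0.55;0 0 0 0 0 0 0.55'
python3 -m jog '0 0 0 0 -0.2 0.8 0.55;0 0 0 0 -0.4 1.8 0.55;0 0 0 0 -0.8 3.6 0.55;0 0 0 0 -1.2 5.4 0.55;0 0 0 0 -1.2 5.4 0.55'
python3 -m jog '0 0 0 0 -1.5 0.4 0.55;0 0 0 0 -3 0.4 0.55;0 0 0 0 -4 0.4 0.55;0 0 0 0 -4 0.4 0.55'
python3 - <<'E'
from grip import *
im=grab_frame("scene");b=grab_frame("top")
for q in("staple_gun","hammer","staple_case","lid_handle","stay_grip"):print(q,[d['box'] for d in spotter.look_for(q,"top")[:1]])
cv2.imwrite("pics/k.png",np.hstack([cv2.resize(im[170:340,200:420],(440,340),interpolation=cv2.INTER_CUBIC),cv2.resize(b[120:270,220:380],(360,340),interpolation=cv2.INTER_CUBIC)])[:,:,::-1])
E
```

```text
time_s: 28.0
ee_pos: [531.9, -118.0, 63.0]
ee_rot: [179.7, -11.9, 96.2]
force: [2.8, 2.8, 4.4]
gripper_width: 13.5
time_s: 28.62
ee_pos: [529.4, -118.3, 61.6]
ee_rot: [-180.0, -12.0, 96.3]
force: [-0.6, -0.5, -0.6]
gripper_width: 49.9
time_s: 29.25
ee_pos: [531.6, -149.6, 200.4]
ee_rot: [179.6, -11.7, 96.3]
force: [-0.3, -0.5, -0.8]
gripper_width: 49.8
time_s: 29.75
ee_pos: [529.2, -249.2, 205.5]
ee_rot: [-179.9, -12.1, 96.1]
force: [-0.0, -0.5, 0.8]
gripper_width: 50.0
staple_gun [[189.6, 149.8, 14.5, 47.8]]
hammer [[436.1, 182.4, 5.9, 68.9]]
staple_case [[223.5, 239.7, 25.5, 33.6]]
lid_handle [[222.5, 240.1, 27.7, 32.5]]
stay_grip [[342.4, 181.6, 25.8, 17.6]]
```

View pics/k.png

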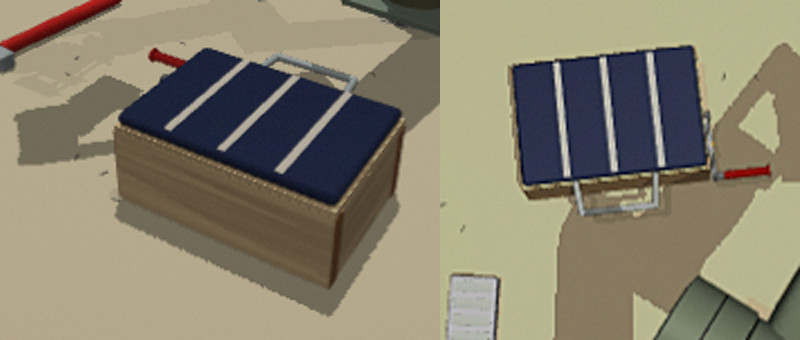

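```bash
python3 - <<'E'
from h import *
for c,f,(r0,r1,c0,c1) in(("scene","pics/a.png",(188,260,255,405)),("top","pics/b.png",(135,218,248,345))):
    a=cv2.cvtColor(cv2.imread(f),cv2.COLOR_BGR2GRAY)[r0:r1,c0:c1].astype(np.float32);b=cv2.cvtColor(grab_frame(c),cv2.COLOR_RGB2GRAY)[r0:r1,c0:c1].astype(np.float32)
    print(c,cv2.phaseCorrelate(a,b),abs(a-b).mean())
print(env.job_done())
E
```

```text
scene ((-0.01883683835399097, 0.028105151298902342), 0.8699837298746462) 7.7253704
top ((-0.0515390905269939, 0.02473138062130431), 0.8288037456936307) 10.370265
the job is handed in; nothing more can be done
None
```

The stay was tried out as asked, and I handed the job in at about 30 s of the 72 s allowed; no verdict is reported.

- **Raising and locking:** I lifted the lid by its handle and felt the stop at about 1.28 rad, pulling with at most about 6.6 N. I then eased it back until the grip dropped rearward and the lid pushed back with 4.3 N, so the stay had locked. I took the load off and let go, and the lid stood on the stay alone for several seconds.
- **Breaking and lowering:** I held the red grip with the gripper tilted 12° to keep clear of the lid. I broke the stay and led the grip down its arc with less than about 9 N on it. I stopped when the vertical force reversed, which meant the lid was down on the rim, then released and backed off.

**Last checks:**
- The lid area matches the first pictures to within 0.06 px in both cameras, so the lid is fully shut.
- The force on the tool is about 0, and the arm is clear of everything.
- The staple case box is where it was in the pictures, and the robot never went near any of the tools.
- I did not compare the hammer and staple gun numerically with the start. The final hammer box looked cut short, probably because the arm was partly in view.
- One detection in the last picture was wrong: "lid_handle" was reported on the staple case. The handle itself measured by eye at its original pixels.

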